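# Tip the brake pad out of its gauge nest

## Robot

A 6-joint arm with a two-finger parallel gripper is mounted at the origin on a cart in front of the work surface, level with it; the furniture and walls round the work are solid. World frame = base frame: x ahead of the robot, y to its left, z up, the work surface at z = 0. Lengths are in m, angles in rad, forces in N, time in s.
With the tool pointing down it reaches from about 0.25 to 0.775 m from the base axis. Payload 4 kg.
Tool frame: the origin (TCP) lies between the finger pads; the fingertips stand 8 mm ahead of it and the grasp point (between the pads) lies 11 mm behind it (r.tip_extent is the distance from the TCP to the fingertips, in m); z points along the fingers, y is the line along which they close (so a half turn about z gives the same grasp; the last joint's range is limited). The gripper opens to 94 mm and grips with 3 to 60 N. Pads are 16 mm wide; open, the fingers measure 119 mm over their backs; the gripper's body (75 mm by 177 mm) begins 78 mm behind the grasp point.
Start: joints at [-1.401, 0.087, 1.371, -0, 1.684, -0.103], TCP at [0.148, -0.53, 0.214] pointing down, gripper open.
Joint ranges: [-3.1, 3.1], [-0.76, 2.03], [0.27, 2.55], [-1.08, 4.22], [0.17, 2.65], [-2.57, 2.57]. Speed limits (rad/s): [2.79, 2.79, 3.14, 3.14, 3.14, 3.14].

## Interface

Orientations are given as [roll, pitch, yaw] about the fixed x, y, z axes, in that order (R = Rz(yaw) Ry(pitch) Rx(roll)).
In Python, from plant import r, claw, kinematics, monitor, imaging, job gives the robot as it stands. Calls block until the motion is done:
- r.reach(position, orientation): joint-space move of the TCP to a pose.
- r.movel(position, velocity=0.15, ori=None): straight line of the TCP; ori=None keeps the orientation; velocity is the mean speed in m/s.
- r.movej(angles): joint-space move.
- claw.move_gripper(opening): opening from 0.0 (shut) to 1.0 (fully open); the grip force is fixed at half the most; returns when the fingers have stopped.
- r.hold(seconds).
- kinematics.ik(position, orientation): joint angles nearest the present ones, or None.
- monitor.read_state(): the state.
- imaging.get_image(name): name is "scene" or "side" or "wrist"; returns (picture, depth): 400x640x3 uint8, red, green, blue; 400x640 float32, m along the optical axis (not along the pixel's ray), 0 where there is no reading.
- imaging.camera_model(name): a dict with "fov_y" (degrees; the focal length in pixels is half the picture's height over the tangent of half this angle, whatever the lens; pixels are square), "cx", "cy" (the principal point, pixels), "rvec" (rotation vector, rad) and "tvec" (3), from world to camera coordinates, as OpenCV has them. Camera axes: x right, y down, z forward; pixel columns grow to the right and rows downward; lengths in m; the calibration is good to about 2 mm. A picture is of the moment at which its call begins: read the wrist's pose just before it. camera_model takes no time and is no camera call; for the wrist camera it gives the pose at the moment of the call.
A pose or a line that the arm cannot do raises r.IKError and nothing moves.
- job.finish_job(): hands the job in; it is judged then, once.
The state is a dict: "time": time; "qpos": joint angles; "qd": joint speeds; "tau": joint torques, N m; "ee_pos": TCP position; "tool_rot": TCP orientation; "ft_force": force on the tool from outside, world axes, zero at the start; "ft_torque": the same for the moment, N m; "opening": opening from 0.0 (shut) to 1.0 (fully open); "gripper_force": force on a finger pad.
Only numpy, scipy, OpenCV 4.12 (cv2) and the standard library are available. Lean on these libraries where they do the work, as an engineer would, in place of code of your own. Each camera call takes 0.05 s, during which the arm holds its last target. There are 200 camera calls.

## Task

Take the brake pad out of the blue gauge nest and lay it flat in the open aluminium tray, steel side up. It lies too snug in the nest to be grasped: press down on one end so that the other tips up - only one end will give, and you must feel which - then take it by the raised end. Lower it right down into the tray before letting go, and don't bump the lamp over the nest or disturb the mug, caliper, brake shoe or tape roll.

Things in the scene. Friction and masses are not known exactly. Their poses are not given: they have to be found in the camera images.
- nest: fixed blue gauge nest on a dark steel foot plate 240 x 110 x 8 mm; origin on the worktop under the pocket's middle; x along the pocket, from the end near the robot to the far end, where the lamp stands. Pocket 122.5 mm (x) by 52.5 mm (y), walls 14 mm thick, rim 53 mm over the worktop. Under one half of the pad, unseen, is a solid rest; under the other a void 26 mm deep
- nest_rim (a point): middle of the pocket's mouth, 53 mm up. Whether the near or the far half holds the rest varies and is not given. The pad's end over the rest does not give; the end over the void, pressed 40 to 45 mm from the middle, gives at under 2 N and sinks 15 mm or more there. The pad then stays tipped about 28 degrees by itself, its other end standing over the rim
- lamp: flat white lamp fixed to the nest, with its origin and axes: head 126 x 150 x 22 mm over the far half of the pocket, from nest x = 30 to 156 mm, underside 250 mm up, on a 22 mm post at x = 120 mm. The far end can only be reached with the tool's upper part leaning back to the robot, 30 to 40 degrees; at the near end 5 to 10 help to clear it
- lamp_edge (a point): middle of the lower front edge of the lamp head, nest x = +30 mm, 250 mm up
- pad_center (a point): brake pad's centre (half-way up): 120 (x, its length) by 50 (y) by 18 mm (z), about 0.3 kg; bright steel backing plate 6 mm thick on top (+z), grey lining 116 x 46 x 12 mm below, mass centre midway along. At the start flat in the nest, x as the nest's, top 1 mm below the rim, about 1 mm of play all round; pad and nest slide smoothly on each other
- tray: open square aluminium tray, fixed, 160 x 160 mm outside, walls 4 mm thick and 16 mm high, so the pad may lie in it at any angle; origin on the worktop under its middle. Behind it stands a tool chest 127 mm high, its front at world x = 0.56, world y from -0.11 to -0.50: keep the wrist clear of it
- tray_in (a point): middle of the tray's inner floor, 4 mm over the worktop
- mug: orange mug, 101 mm high, a bystander
- caliper: digital caliper lying flat, 200 mm long, a bystander
- spare_shoe: bronze-coloured curved brake shoe, 104 mm long, 36 mm high, a bystander
- tape_roll: roll of blue masking tape, 104 mm across, 24 mm high, a bystander

How it is judged:
On the way, in this order (a step that is already met when the one before it is completed fails the run):
1. the pad is tipped up in the nest: leaning 20 degrees or more, still in the pocket (angle between pad_center's own z axis and vertical above 0.35 rad and distance between pad_center and nest_rim below 0.025 m), for 0.2 s.
2. the pad is lifted clear of the nest in the fingers (z of pad_center in the frame of nest_rim above 0.03 m and contact force between the fingers and pad above 0.5 N), for 0.1 s.
3. the pad is lowered, still in the fingers, right down into the tray (its centre less than 22 mm over the tray's floor), not dropped (contact force between the fingers and pad above 0.5 N and z of pad_center in the frame of tray_in below 0.022 m and horizontal distance between pad_center and tray_in below 0.06 m), for 0.1 s.
At the end, for the whole second after the job is handed in: the pad lies at rest and let go on the tray's floor inside its walls, steel side up, flat within 4 degrees, its centre within 60 mm of the tray's middle (angle between pad_center's own z axis and vertical below 0.07 rad and z of pad_center in the frame of tray_in below 0.013 m and horizontal distance between pad_center and tray_in below 0.06 m and linear speed of pad below 0.01 m/s); the robot touches nothing.
It fails at once if the lamp is bumped (more than 3 N) (contact force between anything else and lamp above 3 N).
It fails at once if the mug is moved by 25 mm or more (distance of mug from where it was at the start of the episode above 0.025 m).
It fails at once if the caliper is moved by 25 mm or more (distance of caliper from where it was at the start of the episode above 0.025 m).
It fails at once if the brake shoe is moved by 25 mm or more (distance of spare_shoe from where it was at the start of the episode above 0.025 m).
It fails at once if the tape roll is moved by 25 mm or more (distance of tape_roll from where it was at the start of the episode above 0.025 m).
It also fails if it takes over 61 s, if anything falls off the work surface, if the arm or the gripper's body presses on something with over 40 N, if the wrist force passes 120 N, or if a joint passes its speed limit or range.

## Working session

There is one attempt and no reset: what is moved stays moved. The work goes in short steps, each a Python script; the robot and the scene stay as the last script left them, time stands still between calls to the robot, and variables do not carry over. Pictures are saved under pics/ and viewed, at most 12 in all, crops included, and the job is handed in when it is done.

```bash
mkdir -p pics; ls; cat > h.py <<'E'
import numpy as np, cv2
from plant import r, claw, kinematics, monitor, imaging, job
def cam(n):
    m=imaging.camera_model(n); R=cv2.Rodrigues(np.array(m["rvec"],float))[0]; t=np.array(m["tvec"],float).ravel()
    f=200/np.tan(np.radians(m["fov_y"])/2); return m,R,t,f
def ray(n,u,v,z,c=None):
    m,R,t,f=c or cam(n); d=R.T@np.array([(u-m["cx"])/f,(v-m["cy"])/f,1]); o=-R.T@t
    return o+d*(z-o[2])/d[2]
def cloud(n,dep,c=None):
    m,R,t,f=c or cam(n); v,u=np.mgrid[:400,:640]
    P=np.stack([(u-m["cx"])/f*dep,(v-m["cy"])/f*dep,dep],-1); return (P-t)@R
def proj(n,p,c=None):
    m,R,t,f=c or cam(n); q=R@np.array(p)+t; return q[:2]/q[2]*f+[m["cx"],m["cy"]]
def snap(n,name):
    c=cam(n); im,d=imaging.get_image(n); cv2.imwrite(f"pics/{name}.png",im[:,:,::-1]); np.save(f"pics/{name}_d.npy",d); return im,d,c
E
python3 - <<'E'
from h import *
for n in("scene","side"):
    im,d,c=snap(n,n+"0"); print(n,c[0],-c[1].T@c[2],(d>0).mean())
a=cv2.imread("pics/scene0.png");b=cv2.imread("pics/side0.png")
s=monitor.read_state();print(s["time"],s["ft_force"],s["tool_rot"])
E
```

```text
pics
scene {'fov_y': 44.12591419264811, 'cx': 313.2578870544314, 'cy': 194.56794824353372, 'rvec': array([ 0.95678399, -2.35937641,  1.15677971]), 'tvec': array([0.40233054, 0.36654599, 1.77550283])} [-0.55327257  1.11746873  1.37615015] 0.9960390625
side {'fov_y': 42.82067897239781, 'cx': 328.9297070538711, 'cy': 196.59392455485468, 'rvec': array([ 0.66676134, -2.59688151,  1.23443898]), 'tvec': array([0.47664142, 0.31134994, 1.80990865])} [-0.12163489  1.29622356  1.38018281] 0.99597265625
0.1 [ 0.39036554  0.4369581  -0.73989007] [-3.13958830e+00 -2.03456007e-04  2.72804395e-01]
```

View pics/scene0.png

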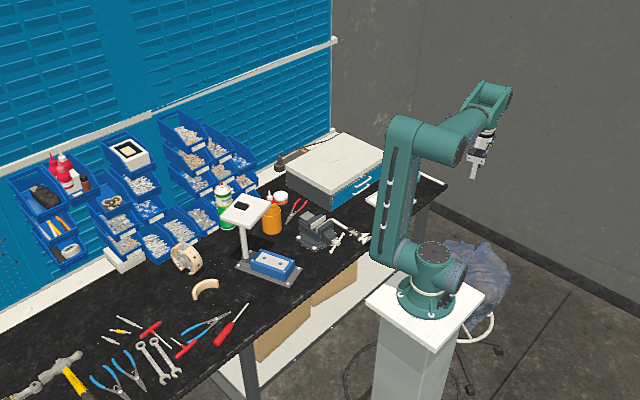

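View pics/side0.png

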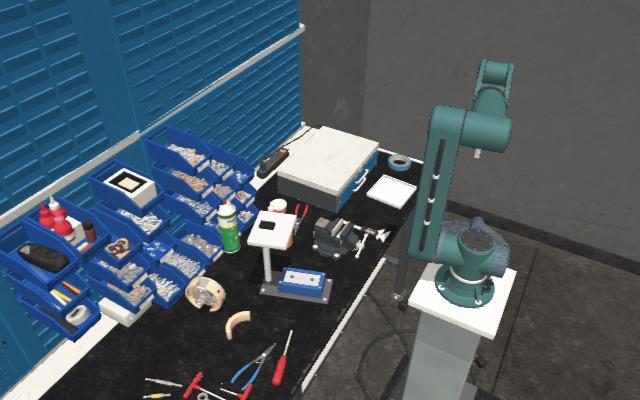

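The scene view shows the nest at about (272,262), the lamp head at (243,208) and the mug at (271,219). The side view shows the tray at (392,191), the tape roll at (400,160), the nest at (305,283) and the shoe at (238,325). Next I'll measure them.

```bash
python3 - <<'E'
from h import *
def rect(P,lab):
    (c,s,a)=cv2.minAreaRect((P[:,:2]*1000).astype(np.float32)); print(lab,len(P),np.round(c,1),np.round(s,1),round(a,1),"z",np.round(np.percentile(P[:,2]*1000,[5,50,95]),1))
for n,nb,lb,tb in(("scene",(240,235,315,290),(215,190,275,230),None),("side",(255,255,340,305),(240,205,300,250),(360,170,420,215))):
    im=cv2.imread(f"pics/{n}0.png");d=np.load(f"pics/{n}0_d.npy");C=cloud(n,d);hsv=cv2.cvtColor(im,cv2.COLOR_BGR2HSV)
    def sel(b,m):
        k=np.zeros(m.shape,bool);x0,y0,x1,y1=b;k[y0:y1,x0:x1]=1;return C[k&m]
    blue=(hsv[...,0]>95)&(hsv[...,0]<125)&(hsv[...,1]>110)
    z=C[...,2]
    rect(sel(nb,blue&(abs(z-.053)<.006)),n+" rim")
    rect(sel(nb,(hsv[...,1]<60)&(hsv[...,2]>120)&(abs(z-.052)<.008)),n+" steel")
    rect(sel(nb,(abs(z-.008)<.005)),n+" foot?")
    rect(sel(lb,(abs(z-.272)<.008)),n+" lamp top")
    if tb: rect(sel(tb,(hsv[...,2]>150)&(abs(z-.010)<.012)),n+" tray"); 
    # things of interest: world box
    for u,v in ((271,219),(325,235),(345,235),(350,240),(204,289),(185,258)) if n=="scene" else ((282,235),(330,238),(370,238),(365,250),(238,325),(400,160),(392,191),(205,293)):
        print(n,u,v,np.round(C[v,u],3))
E
python3 - <<'E'
import cv2,numpy as np
a=cv2.imread("pics/scene0.png")[185:300,200:420];b=cv2.imread("pics/side0.png")[140:310,240:440]
a=cv2.resize(a,None,fx=2.6,fy=2.6);b=cv2.resize(b,(int(200*299/170*1.0),299))
cv2.imwrite("pics/crop.png",np.vstack([cv2.copyMakeBorder(a,0,0,0,0,0),cv2.copyMakeBorder(b,0,0,0,max(0,a.shape[1]-b.shape[1]),0)])[:600])
E
```

```text
scene rim 279 [490.2 295.6] [154.3  87.6] 17.1 z [47.7 52.6 57.3]
scene steel 343 [517.3 301.6] [194.7  68.4] 19.6 z [46.2 51.9 57. ]
scene foot? 928 [522.2 255.5] [305.3 298.9] 44.7 z [ 3.3  6.  12.1]
scene lamp top 920 [578.3 324.9] [132.5 155.6] 17.4 z [267.7 273.5 278.1]
scene 271 219 [0.642 0.162 0.088]
scene 325 235 [0.425 0.075 0.08 ]
scene 345 235 [ 0.423 -0.044  0.003]
scene 350 240 [ 0.389 -0.036  0.002]
scene 204 289 [0.6   0.535 0.005]
scene 185 258 [0.712 0.526 0.08 ]
side rim 337 [491.8 294. ] [149.5  89.2] 18.4 z [48.  52.8 57.1]
side steel 421 [519.1 302.4] [198.9  62.2] 18.1 z [46.6 51.9 57.3]
side foot? 1069 [527.9 270.2] [311.7 233.6] 29.5 z [ 3.3  6.3 11.8]
side lamp top 1220 [580.1 324.5] [127.2 158.2] 18.3 z [267.7 273.5 277.8]
side tray 939 [ 456.2 -364.1] [190.  225.9] 84.9 z [-0.2  5.8 17.6]
side 282 235 [0.533 0.338 0.272]
side 330 238 [0.492 0.087 0.067]
side 370 238 [ 0.386 -0.048  0.004]
side 365 250 [0.377 0.018 0.001]
side 238 325 [0.589 0.533 0.007]
side 400 160 [ 0.486 -0.605 -0.005]
side 392 191 [ 0.425 -0.359  0.005]
side 205 293 [0.712 0.529 0.09 ]
```

View pics/crop.png

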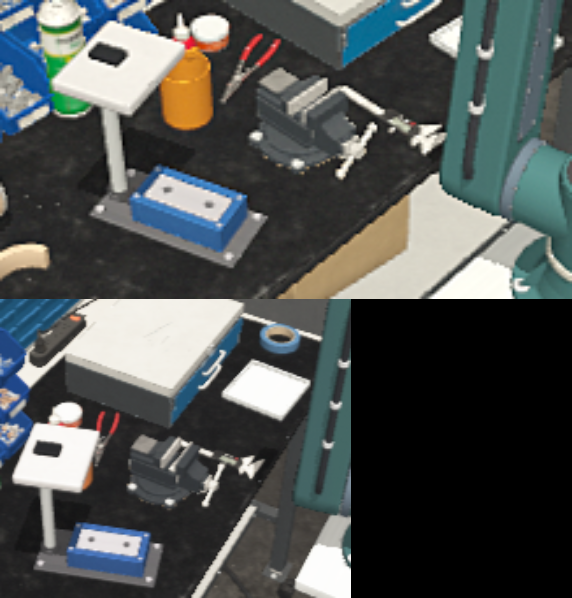

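Nest yaw is about 18.5° and its centre is about (491,295) mm. The lamp head's measured centre agrees with this. Next: the tray corners, then a close look with the wrist camera from in front of the nest.

```bash
cat >> h.py <<'E'
N=np.array([.491,.295]); YAW=np.radians(18.6)
def nest(x,y,z):
    c,s=np.cos(YAW),np.sin(YAW); return [N[0]+c*x-s*y,N[1]+s*x+c*y,z]
def ori(lean,yaw=None): return [np.pi,-np.radians(lean),YAW if yaw is None else yaw]
def tcp(tip,lean,yaw=None):  # TCP for a given fingertip point
    yaw=YAW if yaw is None else yaw; l=np.radians(lean)
    z=np.array([np.sin(l)*np.cos(yaw),np.sin(l)*np.sin(yaw),-np.cos(l)]); return list(np.array(tip)-z*r.tip_extent)
E
python3 - <<'E'
from h import *
im=cv2.imread("pics/side0.png");h=cv2.cvtColor(im,cv2.COLOR_BGR2HSV)
k=np.zeros((400,640),np.uint8);k[165:220,355:425]=((h[...,2]>140)&(h[...,1]<50))[165:220,355:425]*255
c=max(cv2.findContours(k,0,1)[0],key=cv2.contourArea)
hull=cv2.convexHull(c);ap=cv2.approxPolyDP(hull,4,True)[:,0];print(ap.tolist())
P=np.array([ray("side",u,v,.016) for u,v in hull[:,0]]);print(np.round(cv2.minAreaRect((P[:,:2]*1e3).astype(np.float32))[0],1),cv2.minAreaRect((P[:,:2]*1e3).astype(np.float32)))
claw.move_gripper(0.0)
r.reach(tcp(nest(-150,0,0.20) if 0 else nest(-.13,0,.20),8),ori(8))
s=monitor.read_state();print(s["time"],s["qpos"],s["ft_force"])
for n in("wrist","side"): snap(n,n+"1")
E
```

```text
[[383, 175], [416, 186], [400, 208], [367, 195]]
[ 424.3 -347. ] ((424.3305358886719, -346.9981689453125), (178.70094299316406, 166.8885498046875), 86.11968994140625)
4.375 [ 0.49404783 -0.25246449  1.70326159 -0.02380932  1.55321755  1.74003328] [ 0.40824139 -0.3129466   0.1645557 ]
```

View pics/wrist1.png

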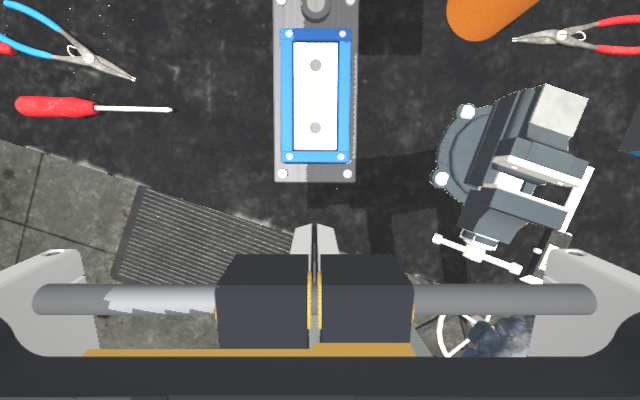

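View pics/side1.png

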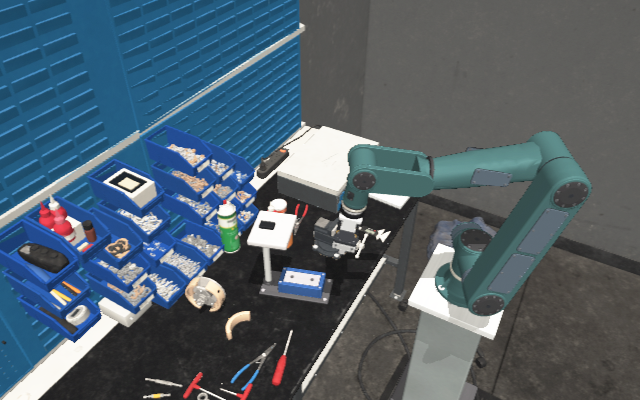

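The wrist view shows the blue nest at u 279–351, v 28–163, with the steel pad at (316,95) and the jaws closing across it. Refining the nest position from these edges, then probing the near end.

```bash
python3 - <<'E'
from h import *
c=cam("wrist");im=cv2.imread("pics/wrist1.png");h=cv2.cvtColor(im,cv2.COLOR_BGR2HSV)
k=np.zeros((400,640),np.uint8);s=np.s_[15:180,265:365]
k[s]=((h[...,0]>95)&(h[...,0]<125)&(h[...,1]>120))[s]*255
ct=max(cv2.findContours(k,0,1)[0],key=cv2.contourArea)
def rc(ct,z):
    P=np.array([ray("wrist",u,v,z,c)[:2]*1e3 for u,v in ct[:,0]]).astype(np.float32);print(z,np.round(np.concatenate([np.ravel(x) for x in cv2.minAreaRect(P)]),1))
rc(ct,.053)
k[:]=0;s=np.s_[30:160,285:345];k[s]=((h[...,1]<40)&(h[...,2]>200))[s]*255
k=cv2.morphologyEx(k,cv2.MORPH_OPEN,np.ones((9,9)))
rc(max(cv2.findContours(k,0,1)[0],key=cv2.contourArea),.052)
D=cloud("wrist",np.load("pics/wrist1_d.npy"),c); print(np.round(D[95,335],3),np.round(D[40,315],3))
E
```

```text
0.053 [490.9 293.3 150.4  79.4  18.3]
0.052 [491.7 293.8 119.4  50.4  18.6]
[0.5   0.273 0.052] [0.551 0.314 0.051]
```

The sizes match (150.4×79.4 and 119.4×50.4 mm), so the nest centre is (491.3,293.6), yaw 18.5°. Probing near end.

```bash
sed -i 's/^N=.*/N=np.array([.4913,.2936]); YAW=np.radians(18.5)/' h.py; cat >> h.py <<'E'
def probe(x,lean,lim=5,zmin=.030):
    r.hold(.2); f0=np.array(monitor.read_state()["ft_force"])
    z=.054; out=[]
    while z>zmin:
        z-=.0015; r.movel(tcp(nest(x,0,z),lean),velocity=.03)
        s=monitor.read_state(); f=(np.array(s["ft_force"])-f0)[2]; out.append((round(z*1e3,1),round(s["ee_pos"][2]*1e3,1),round(f,1)))
        if f>lim: break
    print(out,s["time"]); return z
E
python3 - <<'E'
from h import *
r.reach(tcp(nest(-.044,0,.12),8),ori(8)); r.movel(tcp(nest(-.044,0,.057),8),velocity=.1)
z=probe(-.044,8)
r.movel(tcp(nest(-.044,0,.10),8),velocity=.1)
print(monitor.read_state()["time"]); snap("wrist","wrist2")
E
```

```text
[(52.5, np.float64(60.1), np.float64(-0.4)), (51.0, np.float64(58.8), np.float64(-0.6)), (49.5, np.float64(57.3), np.float64(-0.7)), (48.0, np.float64(55.8), np.float64(-1.5)), (46.5, np.float64(54.3), np.float64(-1.4)), (45.0, np.float64(52.8), np.float64(-1.4)), (43.5, np.float64(51.3), np.float64(-1.5)), (42.0, np.float64(49.8), np.float64(-1.7)), (40.5, np.float64(48.2), np.float64(-1.2)), (39.0, np.float64(46.7), np.float64(-1.8)), (37.5, np.float64(45.3), np.float64(-1.8)), (36.0, np.float64(43.8), np.float64(-1.8)), (34.5, np.float64(43.0), np.float64(1.6)), (33.0, np.float64(42.6), np.float64(7.7))] 9.55
10.3667
```

The near end gave under 2 N and sank 17 mm, so the void is at the near end and the far end should be raised. Checking.

```bash
python3 - <<'E'
from h import *
r.movel(tcp(nest(-.13,0,.16),8),velocity=.25)
im,d,c=snap("wrist","wrist3");P=cloud("wrist",d,c);h=cv2.cvtColor(im,cv2.COLOR_RGB2HSV)
q=P.reshape(-1,3); C,S=np.cos(YAW),np.sin(YAW); e=q[:,:2]-N
x=e@[C,S];y=e@[-S,C];z=q[:,2]
for a in range(-70,80,10):
    k=(abs(x*1e3-a)<3)&(abs(y)<.018)&(z>.0)&(z<.15); 
    if k.sum(): print(a,k.sum(),np.round(np.percentile(z[k]*1e3,[10,50,90]),1))
k=(z>.058)&(z<.1)&(abs(y)<.05)&(x>-.01)&(x<.085);print("raised y",np.percentile(y[k]*1e3,[1,99]),"x",np.percentile(x[k]*1e3,[1,99]),monitor.read_state()["time"])
E
```

```text
-70 206 [52.  52.9 53.7]
-60 103 [25.  51.9 53.3]
-50 179 [27.6 29.3 30.8]
-40 207 [32.7 34.6 36.1]
-30 206 [38.1 39.5 40.9]
-20 222 [43.1 44.6 46.3]
-10 245 [48.  49.8 51.6]
0 265 [53.4 55.2 56.9]
10 282 [58.5 60.2 62. ]
20 298 [64.  65.5 67.2]
30 311 [69.  70.6 72.2]
40 347 [74.1 75.6 77.5]
60 149 [47.9 50.9 53.2]
70 224 [52.1 53.1 54. ]
raised y [-23.94090297  24.84896733] x [ 5.38537674 45.53939706] 11.0333
```

View pics/wrist3.png

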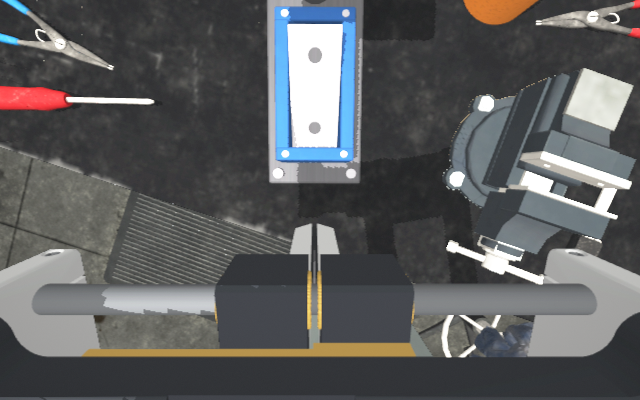

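Tipped 27.4°, standing by itself: the near end has slid to x≈-60, and the raised end's top is at x≈46, z≈79. The picture shows the pad at u 288–343, v 24–148, widening toward the raised far end. Next I'll grasp the raised far end with a 32° lean and lift.

```bash
python3 - <<'E'
from h import *
L=32;l=np.radians(L);g=np.array([.0416,.0603]);back=lambda b:nest(g[0]-b*np.sin(l),0,g[1]+b*np.cos(l))
claw.move_gripper(1.0)
r.reach(tcp(back(.12),L),ori(L)); r.movel(tcp(back(.02),L),velocity=.1); r.movel(tcp(back(0),L),velocity=.05)
s=monitor.read_state();print(s["time"],s["ft_force"],s["ee_pos"],tcp(back(0),L))
claw.move_gripper(0.0)
s=monitor.read_state();print(s["time"],s["opening"]*94,s["gripper_force"],s["ft_force"])
r.movel(tcp(nest(g[0]+.002,0,g[1]+.065),L),velocity=.06)
s=monitor.read_state();print(s["time"],s["opening"]*94,s["gripper_force"],s["ft_force"])
r.movel(tcp(nest(-.10,0,.21),L),velocity=.15)
s=monitor.read_state();print(s["time"],s["opening"]*94,s["gripper_force"],s["ft_force"])
for n in("wrist","side"): snap(n,n+"4")
E
```

```text
14.725 [ 0.15567884  0.15991284 -0.51457594] [0.52662016 0.3053511  0.06647899] [np.float64(0.5267299842676034), np.float64(0.3054547069059722), np.float64(0.06708438476925141)]
15.4833 49.720963158210346 29.999505579471588 [ 0.09017589 -0.53859176 -0.07489329]
16.7167 49.39359466360308 29.99945193529129 [ 0.45345612 -0.2138193  -3.07713636]
17.975 49.4394198437908 29.999378621578217 [-0.8489515   0.47927092 -3.21098863]
```

View pics/wrist4.png

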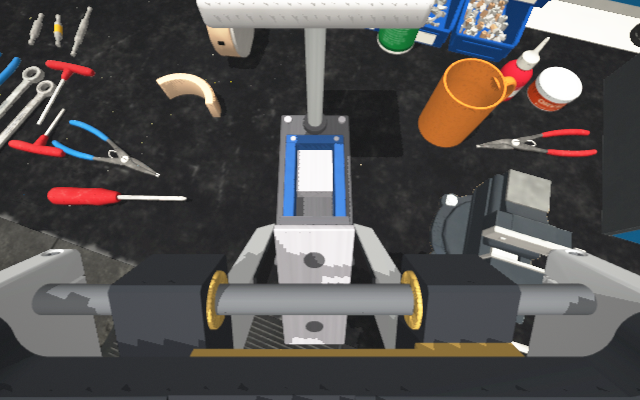

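The pad is held at (314,285) in the jaws, extending back toward the robot. Moving in front of the tray to measure the tray and the pad's angle in the tool.

```bash
python3 - <<'E'
from h import *
r.reach(tcp([.33,-.345,.22],30,0),ori(30,0))
im,d,c=snap("wrist","wrist5");s=monitor.read_state();print(s["time"],s["qpos"],s["gripper_force"])
P=cloud("wrist",d,c);R=cv2.Rodrigues(np.zeros(3))[0]
k=P[232:255,290:340].reshape(-1,3);k=k[k[:,2]>.15]
A=np.c_[k[:,:2],np.ones(len(k))];w=np.linalg.lstsq(A,k[:,2],rcond=None)[0];print(len(k),w,"pad tilt deg",np.degrees(np.arctan(w[:2])),k.min(0),k.max(0))
k=P[318:342,290:340].reshape(-1,3);print(np.median(k,0))
E
```

```text
20.3 [-1.29797417 -0.30035669  1.78603117  0.50351998  1.5108033   0.27783957] 29.999361634254456
1150 [ 0.18531965 -0.00392766  0.17135048] pad tilt deg [10.49892564 -0.22503717] [ 0.297888   -0.3605759   0.22388786] [ 0.32914312 -0.32893889  0.40890115]
[ 0.2644126  -0.34457184  0.16614195]
```

View pics/wrist5.png

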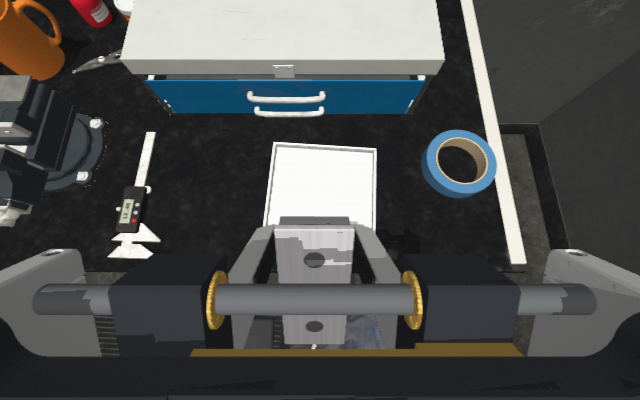

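The view shows the tray at u 265–377, far edge at v≈145; the caliper at (135,190) and tape roll (460,163) are both clear of it. Next: tray pose from its far corners, and a robust fit of the pad angle.

```bash
python3 - <<'E'
from h import *
c=cam("wrist");im=cv2.imread("pics/wrist5.png");P=cloud("wrist",np.load("pics/wrist5_d.npy"),c);h=cv2.cvtColor(im,cv2.COLOR_BGR2HSV)
m=np.zeros((400,640),np.uint8);s=np.s_[130:216,240:400];m[s]=((h[...,1]<60)&(h[...,2]>110))[s]*255
m=cv2.morphologyEx(m,cv2.MORPH_CLOSE,np.ones((5,5)))
ct=max(cv2.findContours(m,0,1)[0],key=cv2.contourArea);ap=cv2.approxPolyDP(cv2.convexHull(ct),4,True)[:,0]
for u,v in ap: print(u,v,np.round(ray("wrist",u,v,.016,c)*1e3,1), np.round(P[v,u]*1e3))
top=sorted(ap.tolist(),key=lambda q:q[1])[:2]
A,B=[ray("wrist",*q,.016,c)[:2] for q in top];e=B-A;print("width",np.linalg.norm(e)*1e3);e/=np.linalg.norm(e);n=np.array([e[1],-e[0]]);n*=-np.sign(n[0]);print("centre",(A+B)/2+n*.08,np.degrees(np.arctan2(*e)))
u0=P[225:345,288:342].reshape(-1,3);T=np.array([.33,-.345])
k=u0[(u0[:,2]>.13)&(u0[:,2]<.235)&(u0[:,0]>.2)&(u0[:,0]<.345)]
for _ in range(6):
    w=np.linalg.lstsq(np.c_[k[:,:2],np.ones(len(k))],k[:,2],rcond=None)[0]
    rr=abs(np.c_[k[:,:2],np.ones(len(k))]@w-k[:,2]);k=k[rr<max(.003,np.median(rr)*2)]
print(len(k),np.degrees(np.arctan(w[:2])),k.min(0),k.max(0),w[0]*.33-w[1]*.345+w[2])
E
```

```text
273 142 [ 510.6 -280.3   16. ] [ 511. -280.   16.]
375 148 [ 500.6 -437.9   16. ] [ 501. -438.   15.]
375 215 [ 394.5 -431.6   16. ] [ 398. -435.    1.]
264 215 [ 394.1 -272.5   16. ] [ 394. -272.   16.]
width 157.8650152044527
centre [ 0.42574648 -0.35403361] -176.37197007547022
3987 [48.25624239 -0.27330033] [ 0.25166854 -0.36682373  0.15023527] [ 0.32668056 -0.32303429  0.23499633] 0.23971902520333543
```

Tray centre is (0.426,-0.354), yaw ≈ -3.6°. The pad has drooped in the fingers, sitting at 48° with the tool at 30° lean. I'll turn the tool to level most of that and check before lowering; the tray floor can push out the rest.

```bash
cat >> h.py <<'E'
def padfit(name):
    im,d,c=snap("wrist",name);P=cloud("wrist",d,c);u0=P[225:345,288:342].reshape(-1,3);e=np.array(monitor.read_state()["ee_pos"])
    k=u0[(abs(u0[:,2]-e[2])<.1)&(np.linalg.norm(u0[:,:2]-e[:2],axis=1)<.12)]
    for _ in range(8):
        A=np.c_[k[:,:2]-e[:2],np.ones(len(k))];w=np.linalg.lstsq(A,k[:,2],rcond=None)[0]
        rr=abs(A@w-k[:,2]);k=k[rr<max(.002,np.median(rr)*2)]
    print(len(k),"pad slope deg",np.degrees(np.arctan(w[:2])),"plane z at tcp",w[2],"tcp",e,k.min(0),k.max(0)); return w
E
python3 - <<'E'
from h import *
Y=np.radians(-3.6);L=-8
r.reach(tcp([.470,-.357,.13],L,Y),ori(L,Y)); r.hold(.2)
padfit("wrist6");s=monitor.read_state();print(s["time"],s["ft_force"],s["gripper_force"])
E
```

```text
408 pad slope deg [ 71.60553216 -11.48859783] plane z at tcp 0.11567275514068485 tcp [ 0.46994513 -0.35817697  0.1395919 ] [ 0.47994842 -0.37502165  0.1494031 ] [ 0.51165388 -0.34367399  0.23957548]
21.2833 [-0.59563281  0.30040766 -3.78681816] 29.99245047569275
```

View pics/wrist6.png

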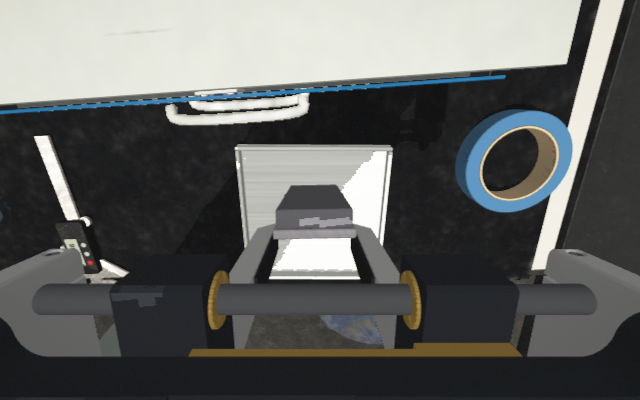

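The pad has swung down further: I see its end face and lining at u 276–350, v 185–233, so the fingers' friction only partly holds it. Measuring its actual angle from depth.

```bash
python3 - <<'E'
from h import *
c=cam("wrist");P=cloud("wrist",np.load("pics/wrist6_d.npy"),c)
for v in range(180,284,4): print(v,np.round(np.median(P[v,300:328],0)*1e3,1))
print(monitor.read_state()["time"], -c[1].T@c[2])
snap("side","side6");snap("scene","scene6")
E
python3 - <<'E'
import cv2
a=cv2.imread("pics/side6.png")[120:240,320:480];cv2.imwrite("pics/c6.png",cv2.resize(a,None,fx=5,fy=5))
E
```

```text
180 [ 468.4 -357.8    4. ]
184 [ 463.8 -357.5    3.8]
188 [ 477.9 -358.5   59.2]
192 [ 482.3 -358.8   82.9]
196 [ 486.  -359.   102.1]
200 [ 489.2 -359.9  119. ]
204 [ 491.9 -359.4  132.9]
208 [ 494.2 -359.6  145.2]
212 [ 492.3 -359.5  146.9]
216 [ 489.9 -359.3  147.3]
220 [ 487.5 -359.2  147.6]
224 [ 485.  -359.   148.1]
228 [ 482.6 -358.8  148.4]
232 [ 481.1 -358.7  150.9]
236 [ 478.9 -358.6  151.4]
240 [ 394.2 -352.9    3.7]
244 [ 388.7 -352.6    4.2]
248 [ 383.1 -352.2    3.6]
252 [ 377.6 -351.8    3.9]
256 [ 371.6 -351.4    3.3]
260 [ 366.3 -351.1    3.6]
264 [ 360.2 -350.7    3.7]
268 [ 354.5 -350.3    3.7]
272 [ 351.3 -350.1    7.2]
276 [ 351.2 -351.3   15.1]
280 [ 333.4 -349.    -0.4]
21.2833 [ 0.55871249 -0.36392462  0.29984304]
```

View pics/c6.png

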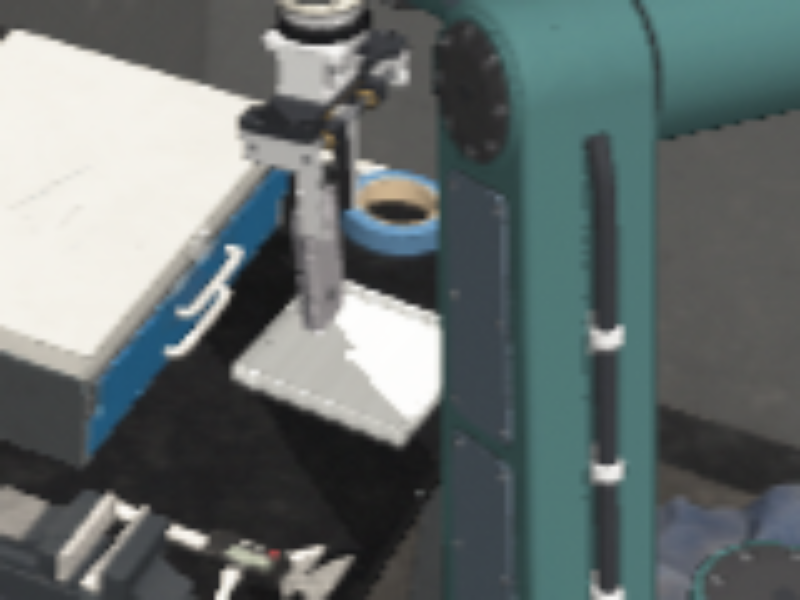

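The pad hangs at about 80° droop, its low end slightly toward the robot, lining facing away from the robot. I'll carry it to about 68° with the tool, set the low end just inside the tray's near wall, then move the grip in an arc forward and down so the pad pivots flat, steel up.

```bash
cat >> h.py <<'E'
Y=np.radians(-3.6)
def piv(px,pz,L):  # TCP pose for pivot (plate middle) at px,pz in tray centre line
    l=np.radians(L); dx=px-.426; a=.0115-r.tip_extent
    p=np.array([.426+dx*np.cos(Y),-.354+dx*np.sin(Y),pz]); z=np.array([np.sin(l)*np.cos(Y),np.sin(l)*np.sin(Y),-np.cos(l)])
    return list(p+z*a)
E
python3 - <<'E'
from h import *
r.movel(piv(.40,.15,-20),velocity=.06,ori=ori(-20,Y)); r.hold(.2)
s=monitor.read_state();print(s["time"],s["gripper_force"],s["ee_pos"])
im,d,c=snap("wrist","wrist7");P=cloud("wrist",d,c)
for v in range(180,250,4): print(v,np.round(np.median(P[v,300:328],0)*1e3,1))
E
```

```text
22.95 29.98967707157135 [ 0.39891497 -0.35232258  0.14673916]
180 [ 363.4 -349.6    3.9]
184 [ 382.3 -350.9   45.9]
188 [ 392.4 -351.6   70.7]
192 [ 400.8 -352.2   91. ]
196 [ 407.9 -352.7  108.3]
200 [ 414.1 -353.   123. ]
204 [ 419.3 -353.4  135.6]
208 [ 423.8 -353.7  146.7]
212 [ 422.4 -353.6  148.8]
216 [ 420.2 -353.5  149.7]
220 [ 417.9 -353.3  150.8]
224 [ 415.6 -353.2  151.6]
228 [ 413.2 -353.1  152.4]
232 [ 412.4 -353.   155.3]
236 [ 410.3 -352.9  156.4]
240 [-513.8 -292.3 -897.8]
244 [-544.3 -290.4 -899.6]
248 [-576.3 -288.5 -900.8]
```

Droop is 67.6° as intended. Doing the lay-down arc now.

```bash
python3 - <<'E'
from h import *
f0=np.array(monitor.read_state()["ft_force"])
def pv(ph):
    p=np.radians(ph);a=.109; return .354+a*np.cos(p)+.003*np.sin(p), .004+max(a*np.sin(p)+.003*np.cos(p),(a-.002)*np.sin(p)+.015*np.cos(p))
x,z=pv(68);r.movel(piv(x,z+.004,-20),velocity=.08)
for ph in (68,62,55,48,41,34,27,20,14,8,4,1):
    x,z=pv(ph);L=-20+12*(68-ph)/67
    r.movel(piv(x,z-.001,L),velocity=.05,ori=ori(L,Y))
    s=monitor.read_state();f=np.array(s["ft_force"])-f0;print(ph,np.round(f,1),np.round(s["ee_pos"],4),round(s["time"],2),round(s["gripper_force"],1))
    if np.linalg.norm(f)>25: print("STOP");break
im,d,c=snap("wrist","wrist8");P=cloud("wrist",d,c)
for v in range(180,345,6): print(v,np.round(np.median(P[v,300:328],0)*1e3,1))
E
```

```text
68 [-0.4 -0.8  9.6] [ 0.3977 -0.3533  0.1071] 23.87 30.0
62 [0.7 0.7 9.5] [ 0.408  -0.3538  0.1034] 24.23 30.0
55 [ 1.5 -0.6  9. ] [ 0.4194 -0.3544  0.0978] 24.63 30.0
48 [ 0.2 -0.7  5.7] [ 0.428  -0.3543  0.0891] 25.02 30.0
41 [ 0.  -0.   2.8] [ 0.4366 -0.3543  0.0802] 25.42 30.0
34 [-2.1 -0.5  1.8] [ 0.4448 -0.3549  0.0713] 25.81 30.0
27 [-0.2 -0.4  2.2] [ 0.4514 -0.3554  0.0612] 26.2 30.0
20 [-1.   0.6  2.4] [ 0.4563 -0.3557  0.0498] 26.6 30.0
14 [-1.5  0.7  2.8] [ 0.4593 -0.3559  0.0395] 26.97 30.0
8 [-2.1  0.7  2.9] [ 0.4612 -0.356   0.0289] 27.33 30.0
4 [0.4 1.7 9.7] [ 0.4636 -0.3569  0.024 ] 27.63 30.0
1 [ 0.8  2.8 17. ] [ 0.4651 -0.357   0.0211] 27.89 30.0
180 [ 503.  -359.2   14.7]
186 [ 495.6 -358.7    3.7]
192 [ 491.5 -358.5    3.8]
198 [ 487.1 -358.2    3.6]
204 [ 484.1 -358.     7.2]
210 [ 485.7 -358.1   21.2]
216 [ 481.9 -357.9   21.7]
222 [ 477.9 -357.6   21.8]
228 [ 473.8 -357.4   21.7]
234 [ 469.4 -357.1   21.7]
240 [ 465.2 -356.8   22. ]
246 [ 460.8 -356.5   21.9]
252 [ 456.3 -356.2   21.9]
258 [ 451.7 -356.    21.8]
264 [ 447.  -355.7   21.7]
270 [ 442.3 -355.4   21.7]
276 [ 437.5 -355.1   21.7]
282 [ 432.6 -354.8   21.7]
288 [ 505.4 -359.3  120.6]
294 [ 504.6 -359.2  122.1]
300 [ 503.6 -359.2  123.3]
306 [ 502.2 -359.1  124. ]
312 [ 500.3 -358.9  124. ]
318 [ 401.3 -352.8   21.6]
324 [ 396.  -352.5   21.9]
330 [ 390.  -352.1   21.8]
336 [ 384.2 -351.8   21.6]
342 [ 378.  -351.3   21.5]
```

View pics/wrist8.png

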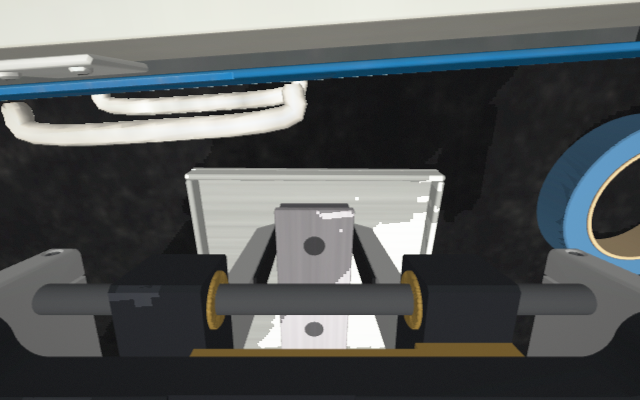

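The pad lies flat: its top is at 21.5–22 mm everywhere, steel side up at (314,260), centred near (0.427,-0.354) and still gripped. Releasing and retreating.

```bash
python3 - <<'E'
from h import *
r.hold(.2); claw.move_gripper(.8)
e=monitor.read_state()["ee_pos"]; l=np.radians(8)
r.movel([e[0]+.0*1,e[1],e[2]+.05],velocity=.05); r.movel([e[0]-.06,e[1],e[2]+.17],velocity=.2); r.hold(.3)
im,d,c=snap("wrist","wrist9");P=cloud("wrist",d,c).reshape(-1,3);k=P[(abs(P[:,2]-.022)<.004)&(abs(P[:,0]-.426)<.072)&(abs(P[:,1]+.354)<.072)]
w=np.linalg.lstsq(np.c_[k[:,:2],np.ones(len(k))],k[:,2],rcond=None)[0]
s=monitor.read_state();print(len(k),k.min(0),k.max(0),np.median(k[:,2]),np.degrees(w[:2]),s["time"],s["ft_force"],s["gripper_force"])
E
```

```text
4506 [ 0.36583511 -0.38221814  0.01894448] [ 0.48728433 -0.32533052  0.02424404] 0.021776157475456283 [0.0444589  0.06901154] 31.05 [0.62391959 0.11755816 0.90795474] 0.0
```

View pics/wrist9.png

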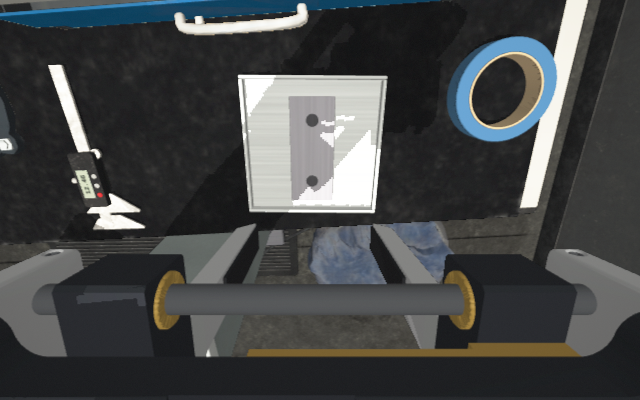

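The pad lies flat, steel side up, inside the tray walls at (312,150). The gripper is clear, and the caliper and tape roll are untouched.

```bash
python3 -c "
from h import *
print(job.finish_job())"
```

```text
the job is handed in; nothing more can be done
None
```

The brake pad lies flat, steel side up, in the tray at about (0.427, -0.354) m; it was let go only once on the tray floor, and the job was handed in at about 31 s (no verdict was returned).

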